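# Wedge the die clamp tight

## Robot

A 6-joint arm with a two-finger parallel gripper is mounted at the origin on a cart in front of the work surface, level with it; the furniture and walls round the work are solid. World frame = base frame: x ahead of the robot, y to its left, z up, the work surface at z = 0. Lengths are in m, angles in rad, forces in N, time in s.
With the tool pointing down it reaches from about 0.375 to 0.975 m from the base axis. Payload 3.8 kg.
Tool frame: the origin (TCP) lies midway between the tips of the shut fingers; the grasp point (between the pads) lies 19 mm behind it; x points along the fingers, y is the direction in which the jaws open and shut, and the axes are right-handed (so a half turn about x gives the same grasp; the last joint's range is limited). The gripper opens to 88 mm and grips with 3 to 60 N. Pads are 18 mm wide; open, the fingers measure 123 mm over their backs; the gripper's body (75 mm by 187 mm) begins 45 mm behind the grasp point.
Start: joints at [1.271, 0.264, 1.604, -0, 1.274, -0.037], TCP at [0.175, 0.652, 0.239] pointing down, gripper open.
Joint ranges: [-2.63, 2.63], [-0.94, 2.18], [0.31, 2.57], [-1.31, 4.45], [0, 2.66], [-2.55, 2.55]. Speed limits (rad/s): [2.57, 2.57, 3.14, 3.14, 3.14, 3.14].

## Interface

Orientations are given as a rotation vector (axis times angle).
In Python, from cell import manip, inverse_kinematics, cams, order gives the robot as it stands. Calls block until the motion is done:
- manip.move_pose(position, orientation): joint-space move of the TCP to a pose.
- manip.move_linear(position, rate=0.15, rot=None): straight line of the TCP; rot=None keeps the orientation; rate is the mean speed in m/s.
- manip.set_joints(angles): joint-space move.
- manip.set_gripper(opening, force=None): finger opening in m; force is the grip in N (None keeps the last); returns when the fingers have stopped.
- manip.dwell(seconds).
- inverse_kinematics(position, orientation): joint angles nearest the present ones, or None.
- manip.state(): the state.
- cams.capture(name): name is "scene" or "top"; returns a dict with "image" (420x560x3 uint8, blue, green, red), "z_map" (420x560 float32, m along the optical axis (not along the pixel's ray), 0 where there is no reading), "intrinsics" (3x3 intrinsics, pixels), "k1" (the pictures are not rectified: a ray, as slopes to the right and down, at radius r is drawn at 1 + k1 r^2 times it, then the intrinsics apply), "position" and "orientation" of the camera in the world. Camera axes: x right, y down, z forward; pixel columns grow to the right and rows downward; lengths in m; the calibration is good to about 2 mm. A picture is of the moment at which its call begins.
A pose or a line that the arm cannot do raises manip.IKError and nothing moves.
- order.close_job(): hands the job in, once; it reports no verdict.
The state is a dict: "clock": time; "joint_pos": joint angles; "joint_velocities": joint speeds; "tau": joint torques, N m; "tool_pos": TCP position; "tcp_rot": TCP orientation; "contact_force": force on the tool from outside, world axes, zero at the start; "moment": the same for the moment, N m; "gripper_width": finger opening in m.
Only numpy, scipy, OpenCV 4.12 (cv2) and the standard library are available. Lean on these libraries where they do the work, as an engineer would, in place of code of your own. Each camera call takes 0.05 s, during which the arm holds its last target. There are 200 camera calls.

## Task

The crimp die standing in the nest of the bench clamp is still loose. Take the steel wedge that lies on the table, lay it flat on the clamp's bed with its thin end under the heel of the rocking bar, and push it straight in until it jams tight and the bar's nose holds the die down firmly; a firm hand push is enough, do not force it. Leave the wedge jammed there by itself with the die in its nest, and do not disturb the other things on the table.

Things in the scene. Friction and masses are not known exactly. Their poses are not given: they have to be found in the camera images.
- clamp_bed: grey flat bed of the bench clamp, fixed on the table, 240 x 84 x 10 mm. Origin: underside, below the bar's pivot; x runs from the wedge lane to the die nest (bed from x -135 to +105 mm), y across, z up. The wedge goes in along +x on the bed's flat top (z 10 mm), middle on y 0, under the bar's heel at x -55 mm. Die nest: centre x +75 mm, rims 6 mm high. Pillar sockets: x 0, 25 to 34 mm either side.
- clamp: two steel pillars on the bed, 34 mm clear between them, 32 mm high, with the rocking bar (next entry) on a pin. Origin: about the bed's top, below the pin, axes as the bed's. The pillars' height setting differs by up to 1 mm either way from start to start, so the wedge jams with anything from 7 to 12 mm of its thickness under the heel: feel for it.
- bar: dark steel rocking bar on the pillars' pin, 118 x 26 x 10 mm, top about 30 mm above the bed. Origin on the pin; x to the nose. Its heel, a round cross rod 12 mm thick at x -55 mm, is kept down by a light spring, 5 to 7 mm clear of the bed (bar end: x -64 mm); the forked nose at x +50 mm is 2 to 5 mm above the die's foot. Lifting the heel brings the nose down on the die, and the bar stops.
- wedge: loose plain steel wedge, 120 mm long, 22 mm wide, about 180 g, lying flat. Origin: middle of the underside at the thin end; x points out of the thin end, z up. 3 mm thick at the thin end, rising 1 in 7 over 90 mm to 16 mm; then a grip block 30 mm long, 22 mm wide, 36 mm high. A steady push of 15 to 25 N along the bed jams it well; friction then holds it. Over 40 N on bar or die is too much.
- wedge_block (a point): point in the wedge's grip block, middle of its length and width (105 mm behind the thin end), 24 mm above the wedge's underside: the place to grip it, across y.
- clamped_die: crimp die in the clamp's nest, 56 mm along the bed, 33 mm across, 62 mm high, 320 g: dark foot 14 mm thick with a grey body and a round shank on it; the nose bears on the foot's ledge. Origin: middle of its underside, which stands on the bed.
- die_tall: bystander: a spare crimp die, 33 x 56 mm, 69 mm high. Origin: middle of its underside.
- die_short: bystander: a spare crimp die, 33 x 56 mm, 57 mm high. Origin: middle of its underside.
- oil_bottle: bystander: small drip oiler, 37 mm thick, 120 mm high. Origin: middle of its underside.
- spanner: bystander: flat spanner, 24 x 138 x 7 mm. Origin: middle of its underside.
- hex_key: bystander: hex key, 28 x 72 x 4 mm. Origin: middle of its underside.
- brush: bystander: flat brush with wooden handle, 21 x 158 x 10 mm. Origin: middle of its underside.
- tape_small: bystander: roll of tape, 55 mm across, 19 mm high. Origin: middle of its underside.
Mind the look-alikes: they are no part of the job. Leave any yellow look-alike of the wedge alone.

How it is judged:
By the outcome, as a careful person would: the job done as asked, in the order asked, and still so for the second after the job is handed in, with the robot touching nothing.
It also fails if it takes over 48 s, if anything falls off the work surface, if the arm or the gripper's body presses on something with over 40 N, if the wrist force passes 120 N, or if a joint passes its speed limit or range.

## Working session

There is one attempt and no reset: what is moved stays moved. The work goes in short steps, each a Python script; the robot and the scene stay as the last script left them, time stands still between calls to the robot, and variables do not carry over. Pictures are saved under pics/ and viewed, about 8 in all and at most 12, crops included, and the job is handed in when it is done.

```bash
ls; mkdir -p pics
cat > h.py <<'E'
import numpy as np, cv2
from scipy.spatial.transform import Rotation as R
from cell import manip, inverse_kinematics, cams, order
def grab(n,tag):
    c=cams.capture(n); cv2.imwrite(f'pics/{tag}.png',c['image']); np.savez(f'pics/{tag}.npz',**c); return c
def load(tag): return dict(np.load(f'pics/{tag}.npz',allow_pickle=True))
def rot(c):
    o=np.asarray(c['orientation'],float); return o if o.shape==(3,3) else R.from_rotvec(o).as_matrix()
def rays(c,px):
    K=np.asarray(c['intrinsics']); k=float(c['k1'])
    return cv2.undistortPoints(np.array(px,float).reshape(-1,1,2),K,np.array([k,0,0,0,0.])).reshape(-1,2)
def onplane(c,px,z):
    s=rays(c,px); d=np.c_[s,np.ones(len(s))]@rot(c).T; p=np.asarray(c['position'])
    return p+d*((z-p[2])/d[:,2])[:,None]
def cloud(c):
    h,w=c['z_map'].shape; u,v=np.meshgrid(np.arange(w),np.arange(h))
    s=rays(c,np.c_[u.ravel(),v.ravel()]); P=np.c_[s,np.ones(len(s))]*c['z_map'].ravel()[:,None]
    return (P@rot(c).T+np.asarray(c['position'])).reshape(h,w,3)
def pix(c,P):
    Rm=rot(c); q=(np.atleast_2d(P)-c['position'])@Rm; s=q[:,:2]/q[:,2:]; r2=(s**2).sum(1,keepdims=True)
    s=s*(1+float(c['k1'])*r2); K=np.asarray(c['intrinsics']); return s*[K[0,0],K[1,1]]+[K[0,2],K[1,2]]
E
python3 - <<'E'
from h import *
for n in('scene','top'):
    c=grab(n,n+'0'); print(n,c['position'],c['orientation'],c['intrinsics'],c['k1'])
print(manip.state())
a=cv2.imread('pics/scene0.png');b=cv2.imread('pics/top0.png')
E
```

```text
pics
scene [-0.00961295 -0.67723427  0.9150602 ] [-2.22149413  0.86250628 -0.33267626] [[428.54989199   0.         275.60341839]
 [  0.         428.54989199 211.08009941]
 [  0.           0.           1.        ]] -0.008642653154764951
top [ 0.40000954 -0.03659742  1.36943619] [-2.13422332  2.19036913 -0.09902103] [[444.29755242   0.         279.1935165 ]
 [  0.         444.29755242 216.4503768 ]
 [  0.           0.           1.        ]] -2.7810678699951925e-05
{'clock': 0.1, 'joint_pos': array([ 1.27110709e+00,  2.64674059e-01,  1.60520354e+00,  7.49264592e-06,
        1.27369350e+00, -3.68647906e-02]), 'joint_velocities': array([-0.00058045, -0.00179771, -0.0009831 , -0.00075347, -0.00070443,
       -0.00195467]), 'tau': array([ 8.19507513e-04, -5.03623152e+01, -3.58071327e+01,  7.31386570e-02,
        2.33789231e-02, -7.83203859e-05]), 'tool_pos': array([0.17516315, 0.65122998, 0.23753334]), 'tcp_rot': array([ 0.20479108,  1.56127001, -0.20786041]), 'contact_force': array([ 0.05406703,  0.0812683 , -0.28213226]), 'moment': array([-0.05887631, -0.00444592,  0.00446934]), 'gripper_width': 0.0882227972328066}
```

View pics/top0.png

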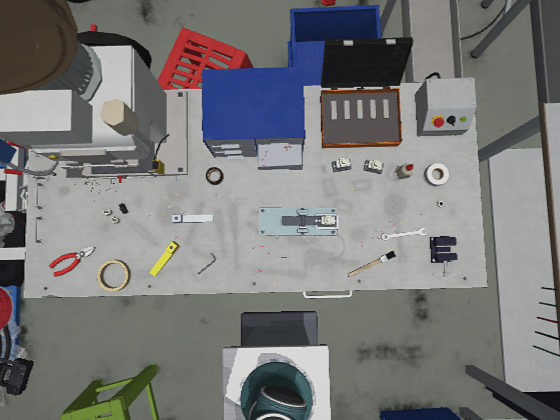

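View pics/scene0.png

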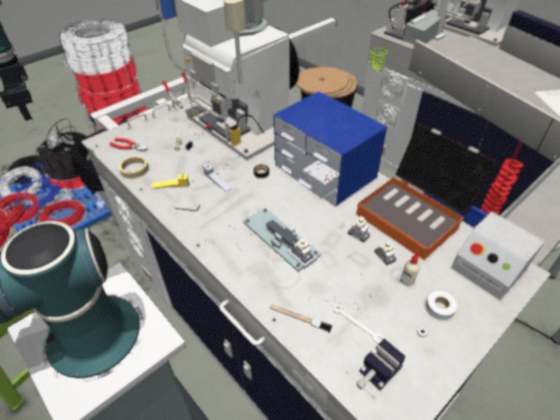

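The top view shows the grey wedge at about (192,218), the clamp at (298,222) with the die at its right end, and the yellow decoy at (165,258). I'll enlarge the crop.

Run:
```python
from h import *
c=load('top0')
a=cv2.imread('pics/top0.png')[190:260,160:350]
cv2.imwrite('pics/crop1.png',cv2.resize(a,None,fx=4.2,fy=4.2,interpolation=cv2.INTER_CUBIC))
P=cloud(c)
# wedge & clamp height maps
for nm,(r0,r1,c0,c1) in dict(w=(210,226,166,218),cl=(202,240,254,344)).items():
    Z=P[r0:r1,c0:c1,2]*1000
    print(nm); 
    for i in range(0,Z.shape[0],2): print(r0+i,' '.join('%d'%z for z in Z[i,::2]))
```

```text
w
210 1 0 5 0 0 -1 4 0 1 1 0 4 0 1369 -3 0 1 0 -2 3 -1 1 5 3 -2 -2
212 2 -3 -3 0 5 0 3 3 4 -2 7 0 4 3 3 -3 3 1 1 0 0 1 0 1 0 0
214 6 2 0 4 0 -7 3 4 0 0 -3 -1 -1 1 0 -1 2 3 5 3 -1 0 4 0 2 4
216 1 -1 0 42 37 37 36 37 27 22 12 14 8 9 13 11 11 10 7 9 4 5 5 0 -2 0
218 -2 4 0 39 41 34 41 32 21 16 17 12 14 15 7 13 11 8 13 6 8 4 4 0 0 0
220 6 -1 -2 37 37 44 34 37 25 15 18 13 13 7 13 9 9 10 13 11 5 2 4 11 -1 5
222 4 -1 -3 1 19 18 14 10 12 7 8 3 6 4 4 0 -1 4 -3 1 0 -3 0 2 -1 0
224 1 1 2 1 -1 0 -1 -2 -3 3 0 0 1 2 -5 6 -1 0 1 2 1 1 -1 -1 -1 -2
cl
202 -1 1 5 4 0 1 -2 0 0 0 0 5 1 0 0 -1 0 0 4 0 0 6 2 2 0 3 1 -3 2 0 -8 5 -4 -3 4 2 0 0 0 3 0 3 -1 1 1
204 -3 -1 4 1 3 0 -1 0 -1 7 -3 0 6 0 0 0 2 -5 -2 5 0 1 5 3 2 -2 2 1 1 2 -1 -1 4 -1 -1 0 -1 -3 5 2 -1 2 -1 -1 4
206 -1 -2 3 0 -1 1 1 0 3 -3 3 0 2 2 -2 4 0 1 -1 1 2 -5 0 0 -1 2 0 1 0 -2 0 -5 3 5 0 2 0 3 5 2 0 2 -3 3 -4
208 0 3 0 12 8 10 5 9 2 8 7 10 10 10 7 8 11 13 9 11 14 7 16 9 23 12 8 9 9 12 17 10 5 8 14 11 8 11 7 15 9 9 0 0 4
210 2 2 0 11 16 15 9 9 8 6 13 9 6 14 11 13 6 1369 7 12 8 9 25 24 21 26 24 24 13 9 6 18 8 8 4 8 16 13 8 13 11 12 0 1 1
212 0 1 0
[... 1031 characters left out ...]
1 -3 0 12 6 12 11 13 11 6 15 10 15 13 15 9 9 11 6 10 14 9 8 37 36 40 42 10 9 9 7 19 17 19 14 15 18 16 14 21 17 17 19 1 3
230 0 0 -1 12 19 13 4 10 11 12 7 9 11 13 9 15 5 10 9 10 11 6 26 23 22 21 25 29 11 10 13 12 10 10 13 10 9 10 13 7 9 9 -2 2 1
232 -4 5 4 9 11 13 12 13 13 11 10 13 14 9 7 13 10 9 9 7 15 13 15 17 24 20 26 12 7 11 11 9 8 8 11 6 10 12 10 16 19 11 0 7 0
234 2 2 2 11 10 6 7 9 13 9 10 12 14 13 13 12 9 12 11 11 12 8 9 9 16 7 11 10 12 14 11 8 6 10 12 15 11 9 8 12 13 9 0 1 -2
236 3 1 -3 0 -1 2 5 0 0 5 -1 -6 2 0 0 -3 -3 -3 5 0 1 0 1 3 0 0 1 0 0 0 0 0 0 1 6 6 -1 -1 6 2 3 1369 -2 0 0
238 4 -2 3 0 -1 1 3 -3 3 -1 -3 -1 0 1 0 0 0 5 4 -1 0 3 0 -3 -1 2 4 2 -1 0 0 0 1 -6 0 0 2 2 -2 1 0 3 2 0 2
```

View pics/crop1.png

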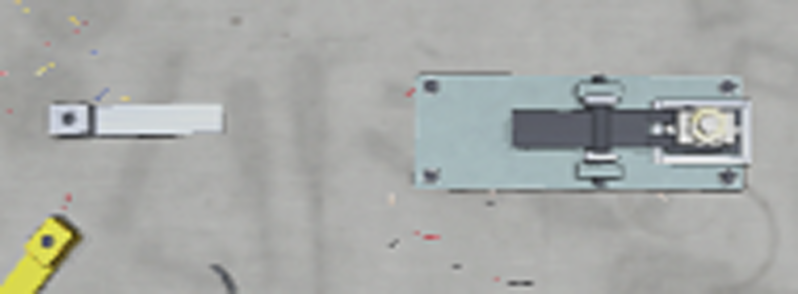

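Run:
```python
from h import *
c=load('top0'); im=c['image'].astype(int)
b,g,r=im[...,0],im[...,1],im[...,2]
m=((b-r)>14)&((g-r)>8); m[:200]=0;m[245:]=0;m[:,:250]=0;m[:,345:]=0
m=cv2.morphologyEx(m.astype(np.uint8),cv2.MORPH_CLOSE,np.ones((9,9)))
n,l,s,_=cv2.connectedComponentsWithStats(m); k=1+np.argmax(s[1:,4]); print(s[k])
ys,xs=np.nonzero(l==k)
W=onplane(c,np.c_[xs,ys],0.010)[:,:2]
rc=cv2.minAreaRect((W*1000).astype(np.float32)); print('bed rect mm',rc, cv2.boxPoints(rc))
f=lambda p:np.array(p)/4.2+[160,190]-.5+.5/4.2
print('bed corners',onplane(c,f([(414,74),(744,76),(744,190),(414,188)]),.010).round(4))
print('block top',onplane(c,f([(50,102),(92,102),(92,136),(50,136)]),.036).round(4))
print('tip',onplane(c,f([(223,103),(223,131)]),.003).round(4))
P=cloud(c)
# bar axis from cloud: pixels high
S=P[206:236,284:318].reshape(-1,3); S=S[(S[:,2]>.028)&(S[:,2]<.045)]; 
print('bar',np.median(S,0),S.min(0),S.max(0))
# wedge block via brightness
d=im[210:228,166:222].sum(2)//3
for i in range(0,18): print(210+i,' '.join(map(str,d[i,::2])))
```

```text
[ 259  208   78   27 1481]
bed rect mm ((526.1826782226562, -77.37967681884766), (236.27798461914062, 80.2970199584961), 88.50291442871094) [[ 482.96136  -194.42941 ]
 [ 563.231    -196.52727 ]
 [ 569.404      39.67006 ]
 [ 489.13434    41.767914]]
bed corners [[ 0.5718  0.0421  0.01  ]
 [ 0.5638 -0.1997  0.01  ]
 [ 0.4803 -0.1965  0.01  ]
 [ 0.488   0.0438  0.01  ]]
block top [[0.5553 0.3037 0.036 ]
 [0.5545 0.2733 0.036 ]
 [0.5299 0.2734 0.036 ]
 [0.5307 0.3037 0.036 ]]
tip [[0.555  0.184  0.003 ]
 [0.5342 0.1842 0.003 ]]
bar [ 0.52572297 -0.08719746  0.03855948] [ 0.49320391 -0.13572287  0.02819373] [ 0.55739566 -0.0361118   0.04461736]
210 156 156 153 154 155 157 157 165 171 174 175 175 174 172 168 163 161 159 164 172 173 173 173 170 165 160 160 159
211 159 156 154 157 155 157 158 164 170 164 174 176 174 173 170 163 159 158 165 174 174 172 172 168 161 158 159 159
212 156 154 156 158 154 154 158 163 169 152 175 176 174 171 167 161 160 156 163 171 173 172 174 170 160 158 160 159
213 153 152 154 155 153 154 158 160 154 176 177 180 174 170 165 160 158 155 164 171 173 172 172 172 163 
[... 923 characters left out ...]
65 161 160 160
222 153 157 159 128 71 61 62 84 100 100 100 99 102 90 63 71 80 81 139 169 173 175 173 167 164 159 158 159
223 158 159 160 155 144 151 153 156 178 177 179 176 174 164 167 164 170 175 172 172 175 174 174 168 165 158 158 156
224 161 160 162 163 166 171 171 175 174 175 174 174 170 163 165 163 170 173 171 174 175 173 172 171 167 159 160 158
225 163 163 164 163 170 169 169 171 173 174 171 172 166 161 161 160 167 171 171 172 174 172 172 172 168 161 161 159
226 168 168 168 167 170 168 169 171 173 172 170 169 164 161 161 162 169 170 171 173 174 174 174 172 169 163 161 156
227 170 170 170 170 171 169 169 171 174 174 171 168 163 161 160 163 168 169 170 174 172 174 171 170 170 163 160 154
```

```bash
cat >> h.py <<'E'
def ori(d,s=1):
    x=np.array([0,0,-1.]); y=s*np.array([-d[1],d[0],0.])/np.hypot(*d[:2])
    return R.from_matrix(np.c_[x,y,np.cross(x,y)]).as_rotvec()
E
python3 - <<'E'
from h import *
c=load('top0'); im=c['image'].astype(int).sum(2)//3
U=[];
for u in list(range(284,299))+list(range(306,313)):
    col=im[208:234,u].astype(float); w=np.clip(125-col,0,60); w[:6]=0; w[19:]=0
    if w.sum()>50: U.append((u,208+(w*np.arange(26)).sum()/w.sum()))
U=np.array(U); Q=onplane(c,U,.040); print(Q[:,:2].round(4)[::3])
k=np.polyfit(Q[:,1],Q[:,0],1); print('bar x = ',k,'at y -.0925:',np.polyval(k,-.0925),'at y .04',np.polyval(k,.04))
for u in (280,281,282,283,284): print(u,im[214:228,u])
st=manip.state(); print(R.from_rotvec(st['tcp_rot']).as_matrix().round(3))
d=np.array([.018,-1]);db=np.array([-.031,-1])
for s in (1,-1):
    print(s,inverse_kinematics([.5425,.2885,.005],ori(d,s)),inverse_kinematics([.53,.03,.015],ori(db,s)))
E
```

```text
[[ 0.5273 -0.0364]
 [ 0.527  -0.0454]
 [ 0.527  -0.0545]
 [ 0.5251 -0.0634]
 [ 0.5264 -0.0725]
 [ 0.5264 -0.1025]
 [ 0.5262 -0.1115]
 [ 0.526  -0.1205]]
bar x =  [0.00865159 0.52719671] at y -.0925: 0.5263964369863018 at y .04 0.5275427727183233
280 [175 177 177 177 170 156 156 157 158 159 174 171 175 175]
281 [177 177 156 160 144 145 146 144 146 146 146 159 176 175]
282 [178 177  80  96  97  98  98  89  92  90  97 152 178 176]
283 [179 181  81  91  92  92  92  94  97  95  86 124 181 179]
284 [178 181  84  92  94  94  95  95  98  96  89 116 181 178]
[[-0.001  0.26   0.966]
 [-0.002  0.966 -0.26 ]
 [-1.    -0.002 -0.   ]]
1 [ 4.48224940e-01  3.89398430e-01  1.91513740e+00 -4.44089210e-16
  8.37056823e-01  4.30226884e-01] [0.00962017 0.24290053 2.09380806 0.         0.80488407 0.04061025]
-1 None None
```

Run:
```python
from h import *
c=load('top0'); im=c['image'].astype(float)
s=cv2.resize(im[195:245,250:350],None,fx=8,fy=8,interpolation=cv2.INTER_CUBIC)
br=s[...,0]-s[...,2]
def px(u8,v8): return np.c_[(np.asarray(u8)+.5)/8-.5+250,(np.asarray(v8)+.5)/8-.5+195]
print('br bed/table',np.median(im[208:214,262:280,0]-im[208:214,262:280,2]),np.median(im[198:204,262:280,0]-im[198:204,262:280,2]))
th=(np.median(im[209:213,265:280,0]-im[209:213,265:280,2])+np.median(im[198:204,262:280,0]-im[198:204,262:280,2]))/2
mask=br>th
T=[];B=[]
for u in range(96,690,4):
    v=np.nonzero(mask[70:340,u])[0]
    if len(v): T.append((u,v[0]+70)); B.append((u,v[-1]+70))
L=[];Rr=[]
for v in list(range(120,165))+list(range(262,300)):
    u=np.nonzero(mask[v,40:760])[0]; L.append((u[0]+40,v)); Rr.append((u[-1]+40,v))
for n,E,ax in(('top',T,1),('bot',B,1),('L',L,0),('R',Rr,0)):
    E=np.array(E); Q=onplane(c,px(E[:,0],E[:,1]),.010)[:,:2]
    a,b=Q[:,ax],Q[:,1-ax]
    for _ in range(4):
        k=np.polyfit(a,b,1); r=b-np.polyval(k,a); ok=abs(r)<max(2*np.median(abs(r)),3e-4); a,b=a[ok],b[ok]
    print(n,k,len(a),r.std(), 'mid',np.polyval(k,-.0775 if ax else .526))
```

```text
br bed/table 22.0 -2.0
top [0.03071634 0.56998024] 125 0.00011568371165001318 mid 0.5675997194823227
bot [0.02763975 0.48687529] 142 0.0001642486954575893 mid 0.4847332122898351
L [-0.03922736  0.06314846] 60 0.00026213370872584863 mid 0.04251486741026743
R [-0.02670803 -0.18241507] 45 9.530445820342149e-05 mid -0.19646349397861212
```

Run:
```python
from h import *
d=np.array([.02,-1]);o=ori(d)
manip.move_pose([.5425,.2885,.10],o)
manip.set_gripper(.05,30)
manip.move_linear([.5425,.2885,.006],rate=.08)
s=manip.state();print(s['clock'],s['contact_force'],s['tool_pos'])
manip.set_gripper(0,50)
s=manip.state();print(s['clock'],s['contact_force'],s['tool_pos'],s['gripper_width'])
manip.move_linear([.5425,.2885,.066],rate=.1)
s=manip.state();print(s['clock'],s['contact_force'],s['moment'],s['tool_pos'],s['gripper_width'])
db=np.array([-.029,-1]);db/=np.hypot(*db); O=np.array([.5257,-.092])
# tip at bed x=-100 -> block at -205, 30 mm up
p=O+db*-.205
manip.move_linear([*p,.055],rate=.15,rot=ori(db))
s=manip.state();print(s['clock'],s['contact_force'],s['tool_pos'],s['tcp_rot'],ori(db))
for n in('top','scene'): grab(n,n+'1')
a=cv2.resize(cv2.imread('pics/top1.png')[190:260,200:350],None,fx=5,fy=5,interpolation=cv2.INTER_CUBIC)
b=cv2.resize(cv2.imread('pics/scene1.png')[160:280,170:330],None,fx=2.0,fy=2.0,interpolation=cv2.INTER_CUBIC)
v=np.zeros((600,750,3),np.uint8);v[:350]=a;v[352:592,:320]=b;cv2.imwrite('pics/v1.png',v)
```

```text
4.0667 [ 0.27207228  0.1424102  -0.72113399] [0.54309072 0.28880058 0.00673181]
4.6 [-0.15597694  1.02021973  1.5136221 ] [0.54262732 0.28855283 0.00622428] 0.021475962473265
5.35 [ 0.24213125  0.28861906 -1.82656306] [-0.0280786   0.11655533  0.03564693] [0.54209191 0.28830931 0.06568742] 0.021653225025035146
6.675 [-0.65063381 -0.65726068 -1.4437051 ] [0.53188909 0.11346353 0.05515453] [ 1.23062609  1.19550868 -1.22973612] [ 1.23051962  1.19535187 -1.23051962]
```

View pics/v1.png

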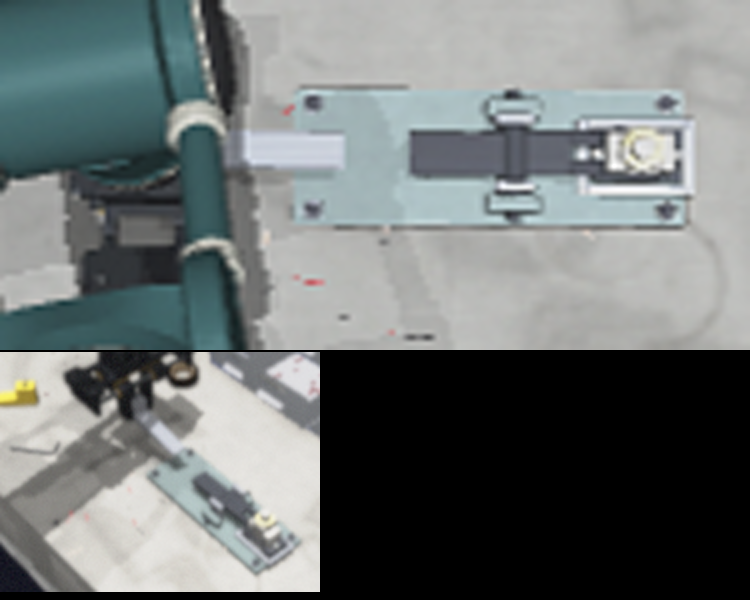

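The wedge is held level; its tip edge is at crop (344, 132–168) and the bar heel end is at (410, 130–177). I'll compute the lateral offset.

Run:
```python
from h import *
c=load('top1'); im=c['image'].astype(int)
f=lambda p:(np.array(p)+.5)/5-.5+[200,190]
print(onplane(c,f([(344,132),(344,168),]),.052).round(4),onplane(c,f([(260,132),(260,168)]),.058).round(4))
for u in range(244,271,2): print(u,im[212:228,u].sum(1)//3)
db=np.array([-.029,-1]);db/=np.hypot(*db); O=np.array([.5257,-.092])
print('expected tip',O+db*-.100, 'exp at y .06', O+db*-.152)
```

```text
[[0.5394 0.0098 0.052 ]
 [0.5178 0.0103 0.052 ]] [[0.5401 0.0595 0.058 ]
 [0.5186 0.0599 0.058 ]]
244 [117 119 136 182 183 122 120  98  92  85  85  73  61  58  65  66]
246 [ 77 116 112 113 127 126 127 124 129 128 129  99  85  89 112 112]
248 [135 134 131 133 160 156 157 155 160 158 123  97  79  82  83 107]
250 [172 170 169 169 186 209 210 207 211 210 214 144 139 102 103 125]
252 [162 162 164 167 186 209 209 206 212 209 211 139 138 139 142 162]
254 [160 160 161 164 187 210 209 207 211 209 210 149 142 139 140 163]
256 [152 162 162 164 186 211 209 208 212 209 210 175 146 146 147 167]
258 [167 166 168 169 185 212 209 207 213 208 209 174 147 151 175 168]
260 [175 174 175 172 184 212 210 208 212 208 210 174 151 151 175 174]
262 [176 175 172 170 156 214 210 208 212 208 211 176 151 152 177 178]
264 [175 172 172 173 157 215 209 208 212 208 210 174 151 153 176 177]
266 [172 171 172 173 157 215 209 209 212 207 209 172 156 158 174 173]
268 [176 173 173 172 161 206 202 202 203 199 200 196 173 174 173 175]
270 [173 173 172 174 174 173 174 173 172 172 172 174 176 178 176 176]
expected tip [0.52859878 0.00795798] exp at y .06 [0.53010615 0.05993612]
```

Run:
```python
from h import *
db=np.array([-.029,-1]);db/=np.hypot(*db); O=np.array([.5257,-.092])
P=lambda x,z:[*(O+db*x),z]
manip.move_linear(P(-.177,.055),rate=.1)
manip.move_linear(P(-.177,.020),rate=.06); manip.dwell(.2)
F0=manip.state()['contact_force']; print('F0',F0)
for z in np.arange(.0195,.0135,-.0005):
    manip.move_linear(P(-.177,z),rate=.02); s=manip.state(); F=s['contact_force']-F0
    print(round(z,4),s['clock'],F.round(2),s['moment'].round(3),s['tool_pos'].round(5))
    if F[2]>3: break
grab('top','top2');grab('scene','scene2')
```

```text
F0 [ 0.68291303 -0.90311117 -1.55515766]
0.0195 8.3917 [-0.47  1.25 -0.11] [-0.061  0.062 -0.042] [0.53092 0.08493 0.01967]
0.019 8.6417 [-0.11  0.76 -0.41] [-0.091  0.092 -0.007] [0.53075 0.0849  0.01893]
0.0185 8.8917 [ 0.07  1.71 -0.49] [-0.032  0.018 -0.025] [0.53079 0.08491 0.01843]
0.018 9.1417 [-1.37  0.77 -0.03] [-0.014  0.076  0.03 ] [0.53081 0.08493 0.01797]
0.0175 9.3917 [-0.79  0.77 -0.05] [ 0.009  0.062 -0.011] [0.53078 0.0849  0.01745]
0.017 9.6417 [-1.17  1.09 -0.59] [-0.034  0.05  -0.013] [0.53083 0.08491 0.01699]
0.0165 9.8917 [-0.78  1.    0.21] [-0.029  0.049 -0.031] [0.53078 0.08494 0.01644]
0.016 10.1417 [-2.15  0.7   0.25] [-0.113  0.089  0.02 ] [0.53097 0.08495 0.01618]
0.0155 10.3917 [-1.57  0.99  4.59] [-0.158  0.341 -0.087] [0.53099 0.08502 0.0159 ]
```

Run:
```python
from h import *
db=np.array([-.029,-1]);db/=np.hypot(*db); O=np.array([.5257,-.092])
P=lambda x,z:[*(O+db*x),z]
manip.move_linear(P(-.177,.0162),rate=.02)
F0=manip.state()['contact_force']; print('F0',F0)
for x in np.arange(-.172,-.1329,.004):
    manip.move_linear(P(x,.0162),rate=.04); s=manip.state(); F=s['contact_force']-F0
    print(round(x,4),s['clock'],'push',round(-F[:2]@db,2),'z',F[2].round(2),s['moment'].round(3),s['tool_pos'].round(5))
    if -F[:2]@db>6: break
grab('top','top3');grab('scene','scene3')
a=cv2.resize(cv2.imread('pics/top3.png')[190:260,200:350],None,fx=5,fy=5,interpolation=cv2.INTER_CUBIC)
b=cv2.resize(cv2.imread('pics/scene3.png')[190:280,220:340],None,fx=2.7,fy=2.7,interpolation=cv2.INTER_CUBIC)
v=np.zeros((600,750,3),np.uint8);v[:350]=a;v[352:352+b.shape[0],:b.shape[1]]=b;cv2.imwrite('pics/v3.png',v)
```

```text
F0 [-0.17377188  0.63680599  1.09189476]
-0.172 11.0167 push -2.68 z -1.52 [-0.24  -0.008  0.034] [0.53083 0.07941 0.01615]
-0.168 11.2667 push -0.64 z -0.91 [-0.236 -0.036  0.001] [0.53054 0.07552 0.01616]
-0.164 11.5167 push -2.4 z -1.12 [-0.253 -0.01   0.033] [0.53039 0.07158 0.01618]
-0.16 11.7667 push -1.51 z -0.95 [-0.197  0.077  0.024] [0.53028 0.06758 0.01617]
-0.156 12.0167 push -2.49 z -0.75 [-0.232 -0.012  0.005] [0.53019 0.0636  0.01619]
-0.152 12.2667 push -2.67 z -0.35 [-0.24   0.008 -0.041] [0.5301  0.05959 0.01619]
-0.148 12.5167 push -0.51 z -0.04 [-0.202  0.023 -0.011] [0.52999 0.05561 0.0162 ]
-0.144 12.7667 push -1.96 z -0.35 [-0.203  0.06   0.026] [0.52989 0.05159 0.01622]
-0.14 13.0167 push -2.27 z -1.56 [-0.265  0.057  0.034] [0.52977 0.04762 0.01622]
-0.136 13.2667 push -1.04 z -0.82 [-0.269  0.076 -0.025] [0.52965 0.04358 0.01622]
```

View pics/v3.png

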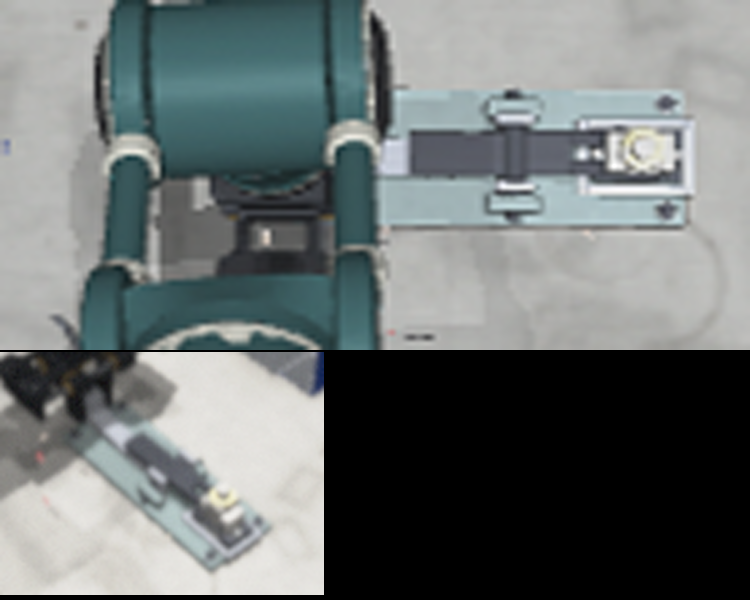

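Run:
```python
from h import *
db=np.array([-.029,-1]);db/=np.hypot(*db); O=np.array([.5257,-.092])
P=lambda x,z:[*(O+db*x),z]
manip.set_gripper(.034,50); manip.dwell(.15)
F0=manip.state()['contact_force']; print('F0',F0)
manip.set_gripper(0,50); print(manip.state()['contact_force']-F0)
x=-.136
while x<-.085:
    f=0 if x==-.136 else push
    x+=.001 if f<6 else .0005
    manip.move_linear(P(x,.0164),rate=.04 if f<6 else .02); s=manip.state(); F=s['contact_force']-F0; push=-F[:2]@db
    print(round(x,4),round(s['clock'],2),'push',round(push,2),F.round(1),s['moment'].round(2),s['tool_pos'].round(5))
    if push>17 or abs(F[2])>15 or s['clock']>30: break
manip.dwell(.3); s=manip.state();F=s['contact_force']-F0;print(-F[:2]@db,F,s['tool_pos'])
```

```text
F0 [0.79826317 0.44702219 0.43340843]
[-0.30679274  0.0481228  -0.47583266]
-0.135 14.48 push -0.91 [-1.1 -0.9 -1.9] [-0.09  0.06 -0.03] [0.52939 0.04283 0.01622]
-0.134 14.73 push -0.01 [-0.4 -0.  -3.2] [-0.15  0.04 -0.02] [0.5294  0.04185 0.01624]
-0.133 14.98 push -1.21 [-1.1 -1.2 -1.9] [-0.04  0.08  0.06] [0.52943 0.04089 0.0163 ]
-0.132 15.23 push -1.32 [-0.9 -1.3 -2.4] [-0.08  0.06  0.04] [0.52943 0.03989 0.01632]
-0.131 15.48 push 0.51 [-0.8  0.5 -2.5] [0.14 0.05 0.01] [0.52944 0.03901 0.01634]
-0.13 15.73 push -0.36 [-0.9 -0.3 -2.7] [0.14 0.06 0.02] [0.52948 0.03796 0.01639]
-0.129 15.98 push -0.51 [-0.9 -0.5 -2.9] [0.08 0.01 0.02] [0.5294  0.03686 0.01636]
-0.128 16.23 push 0.53 [-0.2  0.5 -2.8] [ 0.1   0.02 -0.04] [0.5294  0.03584 0.01639]
-0.127 16.48 push -0.14 [-1.  -0.1 -3.1] [0.07 0.07 0.01] [0.52935 0.03483 0.01635]
-0.126 16.73 push 0.57 [-0.8  0.6 -2.8] [0.15 0.07 0.04] [0.52935 0.03384 0.01639]
-0.125 16.98 push 0.15 [-0.4  0.2 -4.2] [ 0.1   0.07 -0.06] [0.52933 0.03286 0.01639]
-0.124 17.23 push -0.11 [-1.  -0.1 -2.9] [0.11 0.05 0.02] [0.52931 0.03187 0.01642]
-0.
[... 2714 characters left out ...]
0.0935 25.48 push 11.82 [-0.5 11.8 -5.2] [ 1.77 -0.08  0.04] [0.5282  0.00345 0.01621]
-0.093 25.73 push 13.57 [-0.3 13.6 -5.9] [ 1.88 -0.02  0.04] [0.5282  0.00316 0.01622]
-0.0925 25.98 push 13.79 [-0.  13.8 -5.4] [2.02 0.   0.01] [0.52817 0.00288 0.01621]
-0.092 26.23 push 15.29 [-0.9 15.3 -5.4] [ 2.15 -0.01  0.  ] [0.52817 0.00261 0.01623]
-0.0915 26.48 push 16.45 [-0.1 16.5 -5.1] [ 2.29 -0.09  0.05] [0.52813 0.00233 0.01621]
-0.091 26.73 push 16.76 [-0.  16.8 -4.8] [ 2.43 -0.12  0.  ] [0.52814 0.00207 0.01622]
-0.0905 26.98 push 18.05 [-0.1 18.1 -5.5] [ 2.53 -0.08  0.05] [0.52812 0.00176 0.01622]
17.569854516152756 [ 0.23157131 17.57052552 -5.50074608] [0.52811324 0.00176543 0.01621248]
```

Run:
```python
from h import *
db=np.array([-.029,-1]);db/=np.hypot(*db); O=np.array([.5257,-.092])
P=lambda x,z:[*(O+db*x),z]
F0=np.array([.8,.45,.43])
for x in (-.09,-.0895,-.089,-.0885):
    manip.move_linear(P(x,.0164),rate=.02); s=manip.state(); F=s['contact_force']-F0; push=-F[:2]@db
    print(round(x,4),round(s['clock'],2),'push',round(push,2),F.round(1),s['tool_pos'].round(5))
    if push>20: break
manip.dwell(.3); s=manip.state();F=s['contact_force']-F0;print(-F[:2]@db,F,s['tool_pos'])
manip.set_gripper(.05,30); manip.dwell(.2)
s=manip.state();print(s['clock'],s['contact_force'],s['tool_pos'])
q=s['tool_pos']
manip.move_linear([q[0],q[1],.13],rate=.12)
manip.move_pose([.53,.30,.25],ori(db))
print(manip.state()['clock'])
c=grab('top','top4');grab('scene','scene4')
f=lambda p:(np.array(p)+.5)/5-.5+[200,190]
a=cv2.resize(cv2.imread('pics/top4.png')[190:260,200:350],None,fx=5,fy=5,interpolation=cv2.INTER_CUBIC)
b=cv2.resize(cv2.imread('pics/scene4.png')[190:280,220:340],None,fx=2.7,fy=2.7,interpolation=cv2.INTER_CUBIC)
b2=cv2.resize(cv2.imread('pics/scene0.png')[190:280,220:340],None,fx=2.7,fy=2.7,interpolation=cv2.INTER_CUBIC)
v=np.zeros((600,750,3),np.uint8);v[:350]=a;v[352:352+b.shape[0],:b.shape[1]]=b;v[352:352+b.shape[0],350:350+b.shape[1]]=b2;cv2.imwrite('pics/v4.png',v)
# change elsewhere
d=np.abs(c['image'].astype(int)-load('top0')['image']).max(2)>40
n,l,st,ce=cv2.connectedComponentsWithStats(cv2.morphologyEx(d.astype(np.uint8),cv2.MORPH_OPEN,np.ones((2,2))))
print(st[1:][st[1:,4]>5])
```

```text
-0.09 27.53 push 18.91 [-0.3 18.9 -5.4] [0.52809 0.0015  0.0162 ]
-0.0895 27.78 push 19.38 [-0.4 19.4 -4.6] [0.52806 0.00119 0.01619]
-0.089 28.03 push 20.04 [ 0.2 20.  -5.2] [0.52811 0.00093 0.01623]
20.07281543809677 [-0.05355545 20.08280739 -5.23900114] [0.52807159 0.00093135 0.01620482]
29.1167 [ 0.39539755  0.6360422  -0.25757168] [ 0.52826317 -0.00313773  0.01639842]
31.45
[[  100   165    12     3    24]
 [  113   165    11     9    39]
 [   52   171   181   249 20570]
 [  124   170     3     3     8]
 [  155   174     3     2     6]
 [  182   216     2     8    16]
 [  268   217     9    10    64]
 [  278   219     4     6    23]
 [  168   245    10     8    40]
 [   81   254     3     2     6]
 [   43   296    15     3    36]
 [  260   348    10     6    52]
 [  258   354     3     3     7]
 [  257   354    27    14   166]
 [    0   359     5    13    38]
 [    0   359    35    38   771]
 [  245   361    13     2    26]
 [  227   383    15    23   197]
 [  262   391     4     5    14]
 [  269   393    16     3    35]
 [  293   392     6    16    43]
 [  264   397    27    18   194]
 [  299   404    16    16   118]
 [  243   418     4     2     6]]
```

View pics/v4.png

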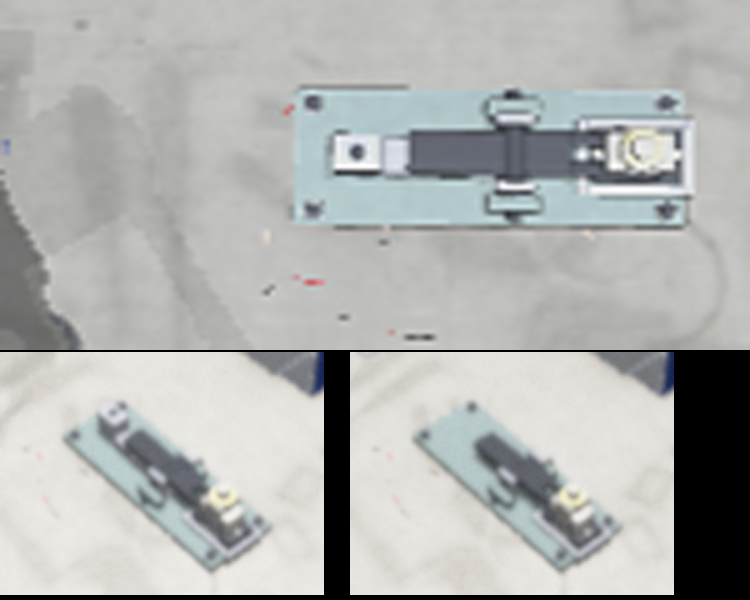

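Run:
```python
from h import *
c=load('top4');f=lambda p:(np.array(p)+.5)/5-.5+[200,190]
db=np.array([-.029,-1]);db/=np.hypot(*db); O=np.array([.5257,-.092]); n=np.array([-db[1],db[0]])
Q=onplane(c,f([(334,134),(379,134),(379,172),(334,172)]),.046)[:,:2]
print(np.c_[(Q-O)@db,(Q-O)@n].round(4), ((Q-O)@db).mean()-.0)
b=load('top0')
A,B=cloud(b),cloud(c)
for nm,(r0,r1,c0,c1) in dict(heel=(217,224,284,292),nose=(217,224,307,311),die=(216,226,322,336)).items():
    print(nm,[np.median(X[r0:r1,c0:c1,2]).round(4) for X in(A,B)])
```

```text
[[-0.1083  0.0101]
 [-0.0814  0.0102]
 [-0.0813 -0.0126]
 [-0.1082 -0.0127]] -0.09478176651324632
heel [np.float64(0.0355), np.float64(0.0404)]
nose [np.float64(0.0397), np.float64(0.0392)]
die [np.float64(0.05), np.float64(0.0499)]
```

Run:
```python
from h import *
order.close_job(); s=manip.state(); print(s['clock'],s['contact_force'])
```

```text
the job is handed in; nothing more can be done
the job is handed in; nothing more can be done
```

I gripped the steel wedge by its block, laid it flat on the clamp bed and slid its thin end under the bar's heel. I then pushed it straight in until it jammed at a steady 20 N, released it and backed the arm clear. The job was handed in at about 31.5 s.

**What the last checks showed:**
- **Jam:** the push force stayed near zero, then climbed steadily to 20 N over the last 6 to 7 mm, and held there before I released.
- **Wedge position:** it stands by itself, flat on the bed with its block at about x -95 mm, so roughly 12 mm of thickness is under the heel. That is the top of the expected range.
- **Sideways offset:** the wedge sits about 1 mm off the bed's centre line.
- **Bar and die:** the heel had risen about 5 mm. The die was still in its nest at the same height. The depth reading at the nose was too noisy to show it moving down.
- **Other things:** I compared the top view before and after. The flagged changes fit the robot and its shadow, the wedge's old and new places, and lighting near the machine, plus a small patch at the yellow look-alike that I took for shadow. I did not look closely at each object.

**Not checked:** after releasing the wedge I did not pull or push on it again to test the jam.

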